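# Free the roller lift and hold it at full height

### The job

Pick up the mallet and use its head to knock the sprung lock pin of the roller lift fully down onto its block, then set the mallet gently back down on the table. Then take the knobbed cam lever, swing it up to the point where the roller is lifted highest, and finish holding it there: the lever springs back if let go, so do not release it. Touch the pin with nothing but the mallet, and leave the other things where they are.

Things in the scene. Friction and masses are not known exactly. Their poses are not given: they have to be found in the camera images.
- lift_unit: the roller lift, fixed to the table: steel base plate 180 mm (its x, +-90) by 260 mm (its y, -100 to +160), 12 mm thick, carrying lock block, cam lever and roller. Origin on the table surface; x away from the robot, y along the level cam shaft, z up. Aluminium lock block 50 x 48 mm, 95 mm high, at (-10, +125) mm; roller at (0, -30); the lever swings in the plane y = +60.
- pin_top (a point): centre of the top of the lock pin's round steel head, 18 mm in diameter and 6 mm thick, sticking up out of the lock block. Up it is 115 mm above the table (20 mm above the block); fully down 101 mm, the head resting on the block.
- lock_pin (a joint): how far the lock pin has been driven down, m: 0 is up, 0.014 is fully down (stop). It starts at 0 to 0.003. About 7 to 9 N moves it; friction keeps it where it is left. While it is up it blocks the lever.
- lever_knob (a point): centre of the black knob on the end of the cam lever, 140 mm from the shaft axis: a short cylinder 40 mm in diameter whose axis is level, along the roller lift's y, 30 mm between its two flat ends (grip it there; it turns between the fingers as the lever swings). The lever below it is a 12 mm round steel rod. At rest the knob is 118 mm above the table, upright 210 mm.
- lever_hinge (a point): the lever's hinge point on the shaft axis, 70 mm above the table, in the lever's plane; the axis is the roller lift's y.
- cam_lever (a joint): lever angle, rad: at 0 it rests on its stop, leaning 1.22 rad (70 degrees) from upright to the roller lift's -x; grows as the knob swings up and over to +x, stop at 1.9. The roller is highest at 1.22, where the lever stands upright; past that it sinks again. A spring always pulls the lever back to 0 (about 2 N at the knob).
- roller_lift (a joint): height of the steel roller (diameter 60 mm) and its carriage above their lowest position, m: 0 with the lever at rest (roller top 160 mm, its bolt's top 165 mm above the table), about 0.0117 at the highest lift.
- mallet_grip (a point): the point to grip on the mallet's wooden handle, on the handle's middle line, 55 mm from the head's middle line; 30 mm above the table as it stands. The handle is 24 mm wide and 26 mm high and lies level; its axes are the mallet's: x along the handle towards the head, z up.
- mallet_head (a point): centre of the mallet's black rubber head, a cylinder 48 mm in diameter, 60 mm tall, axis upright: the mallet stands on a striking face, its level handle pointing to the mallet's -x and ending 152 mm from the head's axis. About 0.28 to 0.44 kg, mostly in the head. It stands to the left or right of the roller lift.
- spare_roller_mid (a point): centre of a loose spare steel roller, 60 mm in diameter, 42 mm tall, on the side opposite to the mallet; leave it.
- bearing: loose bearing ring, 32 mm in diameter, 10 mm tall, lying on the roller lift's base plate (origin in the middle of its underside); leave it.
- wrench: loose steel wrench, 180 mm long, lying on the table; leave it.
- oiler: loose white oil bottle, 44 mm in diameter, 110 mm tall (origin at its underside); leave it.
- bolt: loose bolt standing on its head, 43 mm tall, 22 mm in diameter (origin at its underside); leave it.
- gauge_block: loose steel block, 60 x 25 x 14 mm (origin at its underside); leave it.
There are look-alikes about, which are no part of the job. What is meant by the part that bears mallet_grip is not blue or pink, and is the larger of those in its own colour.

How it is judged (in metres and radians):
On the way, in this order (a step that is already met when the one before it is completed fails the run):
1. the lock pin is knocked fully down (value of joint lock_pin above 0.0115 m), for 0.05 s.
2. the mallet is back down on the table and let go (height (world z) of mallet_head below 0.045 m and contact force between the fingers and mallet below 0.2 N and contact force between mallet and lift_unit below 0.2 N and linear speed of mallet below 0.05 m/s), for 0.2 s.
3. the lever is held at the highest lift (value of joint cam_lever between 1.05 and 1.39 rad and value of joint roller_lift above 0.011 m and contact force between the fingers and cam_lever above 1 N), for 0.3 s.
At the end, for the whole second after the job is handed in: The fingers still hold the cam lever (over 1 N), still, within 0.17 rad of upright, roller up at least 11 of its nearly 12 mm; the lock pin is down at least 11.5 of 14 mm; the mallet rests on the table, standing or lying, touching neither fingers nor roller lift (all of step 2 and all of step 3 and value of joint lock_pin above 0.0115 m and velocity of joint cam_lever between -0.15 and 0.15 rad/s); the arm keeps its last pose, push and grip.
It fails at once if the lock pin is touched with the robot itself (contact force between any of the fingers, the arm and lock_pin above 2 N).
It fails at once if the mallet is dropped or thrown (linear speed of mallet above 1 m/s and contact force between the fingers and mallet below 0.1 N).
It fails at once if another thing is knocked or moved by more than 4 cm (distance of any of spare_roller_mid, bearing, wrench, oiler, bolt, gauge_block from where it was at the start of the episode above 0.04 m).
It also fails if it takes over 69 s, if anything falls off the work surface, if the arm or the gripper's body presses on something with over 40 N, if the wrist force passes 120 N, or if a joint passes its speed limit or range.

### The arm

A 7-joint arm with a two-finger parallel gripper is mounted at the origin on the work surface. World frame = base frame: x ahead of the robot, y to its left, z up, the work surface at z = 0. Lengths are in mm, angles in rad, forces in N, time in s.
With the tool pointing down it reaches from about 350 to 900 mm from the base axis. Payload 19.9 kg.
Tool frame: the origin (TCP) lies between the finger pads; the fingertips stand 11 mm ahead of it and the grasp point (between the pads) lies 8 mm behind it (robot.finger_overhang is the distance from the TCP to the fingertips, in mm); z points along the fingers, x is the direction in which the jaws open and shut, and the axes are right-handed (so a half turn about z gives the same grasp; the last joint's range is limited). The gripper opens to 85 mm and grips with 20 to 120 N. Pads are 22 mm wide; open, the fingers measure 114 mm over their backs; the gripper's body (76 mm by 85 mm) begins 54 mm behind the grasp point. The pads swing forward as they close: fully open they stand 13 mm farther back than shut.
Start: joints at [-1.254, 0.417, -0.01, 1.614, 0.005, 1.111, -0.053], TCP at [219.458, 585.184, 242.26] pointing down, gripper open.
Joint ranges: [-2.81, 2.81], [-0.39, 2.02], [-1.27, 1.25], [0.06, 2.57], [-1.19, 4.33], [0.19, 2], [-2.82, 2.82]. Speed limits (rad/s): [1.89, 1.89, 2.39, 2.39, 3.01, 3.01, 3.01].

### API

Orientations are given as a rotation vector (axis times angle).
In Python, from bench import robot gives the robot as it stands.
- The arm moves only by the shell command python3 -m handwheel 'ROWS' [FORCE]. ROWS is JSON, one flat list of numbers, 7 for each row, row after row: the shift along the world's x, y, z in mm, then the turn, a rotation vector about the world's x, y, z in degrees, then the closure in counts, from 0 (fully open) to 255 (shut). In form: [x, y, z, ax, ay, az, jaw, x, y, z, ax, ay, az, jaw, ...]. A call has 1 to 12 rows; each row is the pose to reach, as a shift and turn from the pose measured when the call began; what a row does not reach only later rows make up. A row lasts 1/12 s, in which the tool goes at most 41.7 mm and 7.16 degrees, less where a joint would pass 70% of its speed; a pose out of reach is approached as far as the arm can. A call with a gripper value outside its range is refused whole. The fingers move at their own pace and stop on an object; FORCE is the grip in N (left out, the last holds). Time passes only in rows, so rows that repeat a pose let the fingers close. It gives the time, the measured TCP pose, the force and the opening at its end, in the units of the state.
- robot.get_obs(): the state, without advancing time (a new reading comes with each control period).
- robot.snapshot(name): name is "side" or "top"; returns the picture (420x560x3 uint8, blue, green, red); there is no depth.
- robot.calibration(name): a dict with "K" (3x3 intrinsics, pixels), "D" ([k1, k2, p1, p2, k3] as OpenCV has them; the pictures are not rectified), "R" (3x3) and "t" (3): a world point X has camera coordinates R X + t. Camera axes: x right, y down, z forward; pixel columns grow to the right and rows downward; lengths in mm; the calibration is good to about 2 mm. A picture is of the moment at which its call begins. calibration takes no time and is no camera call.
- robot.close_job(): hands the job in, once; it reports no verdict.
The state is a dict: "time": time; "joints": joint angles; "qvel": joint speeds; "joint_torque": joint torques, N m; "ee_pos": TCP position; "tcp_rot": TCP orientation; "wrist_force": force on the tool from outside, world axes, zero at the start; "ft_torque": the same for the moment, N m; "finger_gap": opening from 0.0 (shut) to 1.0 (fully open).
Only numpy, scipy, OpenCV 4.12 (cv2) and the standard library are available. Lean on these libraries where they do the work, as an engineer would, in place of code of your own. Each camera call takes 0.05 s, during which the arm holds its last target.

## Working session

There is one attempt and no reset: what is moved stays moved. The work goes in short steps, Python scripts to look and compute and a shell command to move; the robot and the scene stay as the last step left them, time stands still between calls to the robot, and variables do not carry over. Pictures are saved under pics/ and viewed, and the job is handed in when it is done.

```bash
ls; mkdir -p pics; python3 - <<'E'
from bench import robot
import cv2,json
o=robot.get_obs()
print(o)
for n in("side","top"):
    cv2.imwrite(f"pics/{n}0.png",robot.snapshot(n)); c=robot.calibration(n); print(n,c)
E
```

```text
pics
{'time': 0.0, 'joints': array([-1.25350003,  0.41799018, -0.0102917 ,  1.61418488,  0.00471678,
        1.1107102 , -0.05299729]), 'qvel': array([-8.28104437e-04,  1.65879588e-03, -1.78530906e-04,  8.65116664e-05,
        4.21863290e-04, -2.61287918e-05,  1.96719688e-04]), 'joint_torque': array([-1.00603793e-03, -8.64458299e+01,  6.78490587e-01, -4.34907997e+01,
        1.91104144e-02,  7.14219655e-03,  9.83343352e-05]), 'ee_pos': array([219.36630767, 584.87054014, 241.64571446]), 'tcp_rot': array([ 2.58150242e+00,  1.78894896e+00, -1.53077692e-03]), 'wrist_force': array([0.00379703, 0.13895028, 0.01159327]), 'ft_torque': array([0.00481896, 0.03660771, 0.02455823]), 'finger_gap': 0.9975179938165145}
side {'K': array([[387.05501157,   0.        , 277.8728607 ],
       [  0.        , 387.05501157, 208.40196445],
       [  0.        ,   0.        ,   1.        ]]), 'D': array([-0.09311957,  0.        ,  0.        ,  0.        ,  0.        ]), 'R': array([[ 9.11595807e-01, -4.11087338e-01, -5.34228263e-04],
       [-2.66476993e-01, -5.89928439e-01, -7.62216799e-01],
       [ 3.13022519e-01,  6.94975997e-01, -6.47321609e-01]]), 't': array([-481.44500679,  305.17388777,  939.53140834])}
top {'K': array([[405.7766392 ,   0.        , 275.1678361 ],
       [  0.        , 405.7766392 , 212.16406449],
       [  0.        ,   0.        ,   1.        ]]), 'D': array([-0.03778509,  0.        ,  0.        ,  0.        ,  0.        ]), 'R': array([[-0.01275205, -0.99984038,  0.01251417],
       [-0.99250994,  0.0111359 , -0.12165526],
       [ 0.12149649, -0.01397179, -0.99249352]]), 't': array([ 103.74466517,  588.80017155, 1455.26333063])}
```

View pics/side0.png

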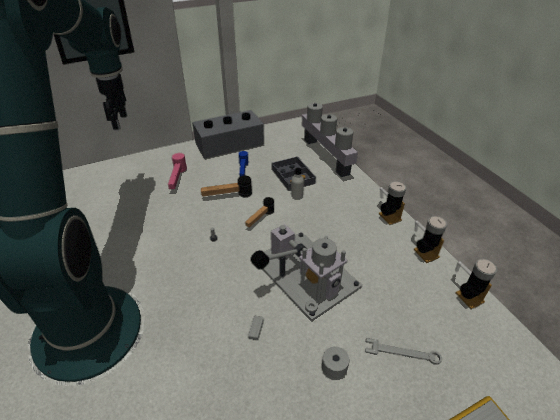

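View pics/top0.png

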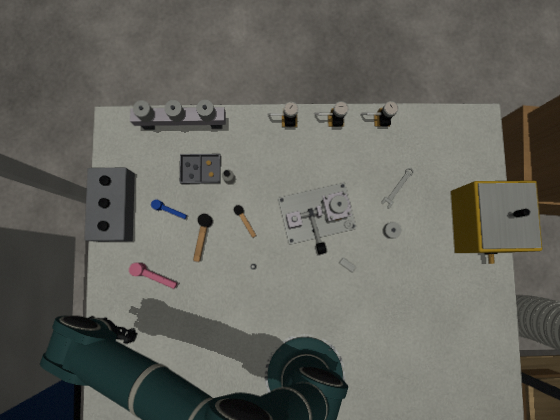

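```bash
python3 - <<'E'
import cv2
s=cv2.imread("pics/side0.png");t=cv2.imread("pics/top0.png")
cv2.imwrite("pics/s_lift.png",cv2.resize(s[215:325,235:375],None,fx=5.5,fy=5.5,interpolation=cv2.INTER_CUBIC))
cv2.imwrite("pics/s_mal.png",cv2.resize(s[145:245,160:320],None,fx=5,fy=5,interpolation=cv2.INTER_CUBIC))
cv2.imwrite("pics/t_all.png",cv2.resize(t[170:280,180:370],None,fx=4.2,fy=4.2,interpolation=cv2.INTER_CUBIC))
E
```

```text
(no output)
```

View pics/s_lift.png

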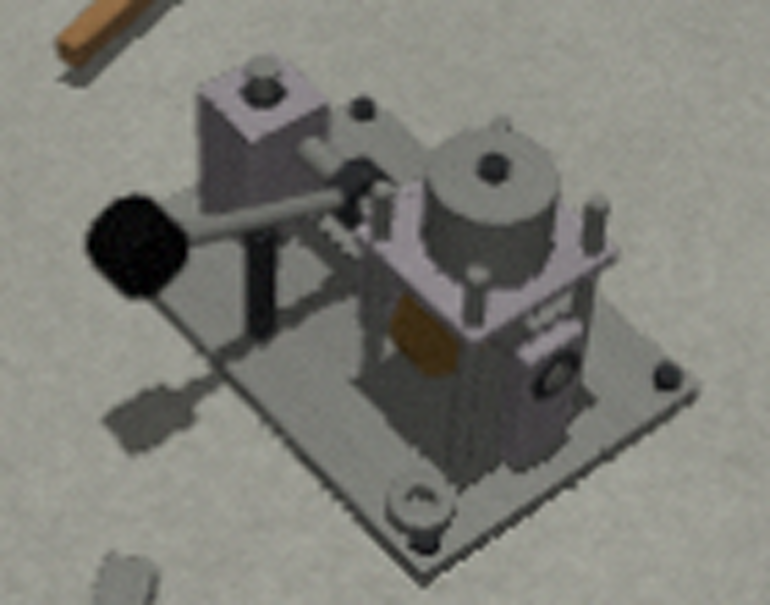

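View pics/s_mal.png

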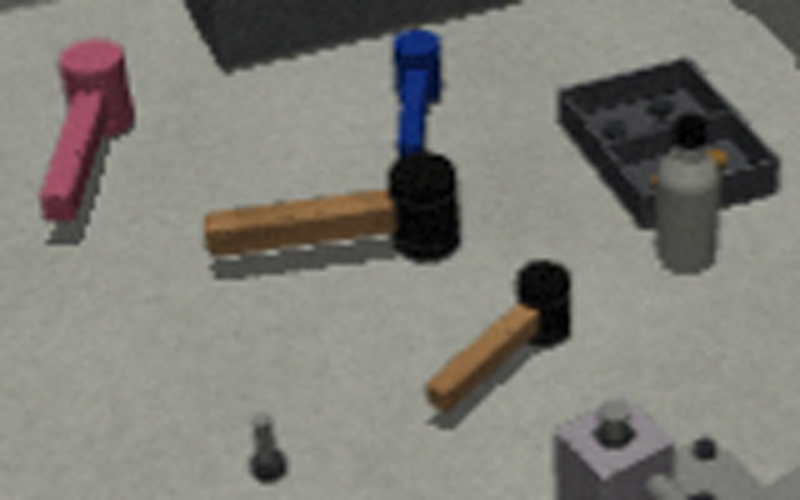

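View pics/t_all.png

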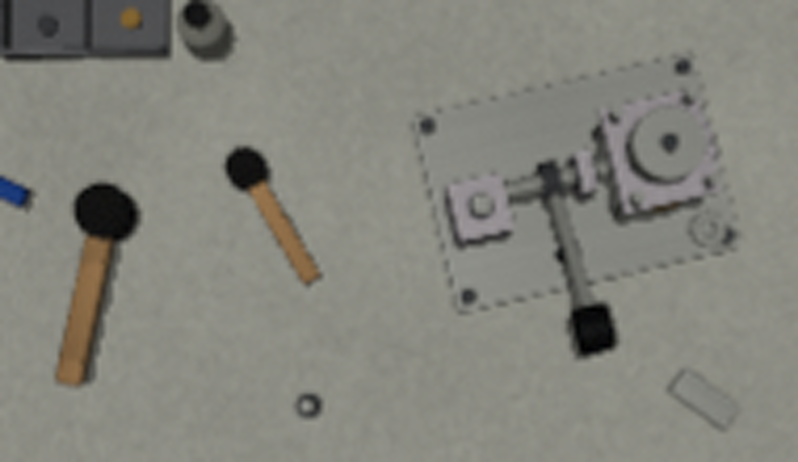

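```bash
cat > h.py <<'E'
import numpy as np,cv2,json
from bench import robot
C={n:robot.calibration(n) for n in("side","top")}
def ray(n,p):
    c=C[n];u=cv2.undistortPoints(np.array([[p]],float),c["K"],c["D"])[0,0]
    return -c["R"].T@c["t"], c["R"].T@np.array([u[0],u[1],1.])
def onz(n,p,z):
    o,d=ray(n,p);return o+d*(z-o[2])/d[2]
def tri(ps,pt):
    A=np.zeros((3,3));b=np.zeros(3);L=[]
    for n,p in(("side",ps),("top",pt)):
        o,d=ray(n,p);d/=np.linalg.norm(d);M=np.eye(3)-np.outer(d,d);A+=M;b+=M@o;L.append((o,M))
    x=np.linalg.solve(A,b);return x,[round(float(np.linalg.norm(M@(x-o))),1) for o,M in L]
def proj(n,X):
    c=C[n];return cv2.projectPoints(np.array([X],float),cv2.Rodrigues(c["R"])[0],c["t"],c["K"],c["D"])[0][0,0].round(1)
def sl(u,v):return (235+(u+.5)/5.5-.5,215+(v+.5)/5.5-.5)
def sm(u,v):return (160+(u+.5)/5-.5,145+(v+.5)/5-.5)
def ta(u,v):return (180+(u+.5)/4.2-.5,170+(v+.5)/4.2-.5)
np.set_printoptions(precision=1,suppress=True)
E
python3 - <<'E'
from h import *
print("pin",tri(sl(264,66),ta(482,206)),onz("top",ta(482,206),114),onz("side",sl(264,66),114))
P=[onz("top",ta(*c),12)[:2] for c in((415,117),(690,55),(738,245),(460,313))]
print("plate",P, np.mean(P,0))
for a,b in((0,1),(3,2),(3,0),(2,1)):
    d=P[b]-P[a];print(np.linalg.norm(d),np.degrees(np.arctan2(d[1],d[0])))
print("plate side corner near",onz("side",sl(425,583),12),onz("side",sl(697,390),12))
print("knob",tri(sl(137,246),ta(594,329)),onz("top",ta(594,329),118))
print("head top",tri(sm(424,175),ta(100,212)),onz("side",sm(424,175),60))
print("handle end",tri(sm(206,218),ta(71,372)))
for n in("side","top"):
    im=cv2.imread(f"pics/{n}0.png");hsv=cv2.cvtColor(im,cv2.COLOR_BGR2HSV)
    w=cv2.inRange(hsv,(5,90,40),(25,255,255)); k=(im.max(2)<32).astype(np.uint8)
    for nm,m in(("wood",w),("dark",k)):
        N,l,s,c=cv2.connectedComponentsWithStats(m)
        for i in range(1,N):
            if 20<s[i,4]<800 and 190<c[i,0]<340 and 150<c[i,1]<280: print(n,nm,s[i],c[i])
E
```

```text
pin (array([556.6,  31.5, 116. ]), [0.0, 0.0]) [556.9  31.3 114. ] [557.5  33.4 114. ]
plate [array([648.2,  83.4]), array([ 702. , -164.8]), array([ 530.2, -201.8]), array([473.1,  46.2])] [588.4 -59.2]
253.946447446684 -77.76031260109929
254.4588085375221 -77.04139549714294
178.95942210267057 12.008116321423218
175.7653815694125 12.164398065156318
plate side corner near [ 526.8 -208.1   12. ] [ 699.8 -166.6   12. ]
knob (array([453.1, -57.7, 120.3]), [1.1, 1.1]) [454.1 -58.3 118. ]
head top (array([562. , 355.8,  57.9]), [0.7, 0.7]) [561.8 353.   60. ]
handle end (array([420. , 382.3,  48.2]), [5.2, 5.2])
side wood [201 183  38  13 322] [219.6 189.2]
side wood [246 205  22  22 179] [256.3 215.7]
side wood [306 269  12  14 111] [311.6 276.2]
side dark [296 158   9   9  31] [299.3 162.2]
side dark [273 166   9  12  29] [276.7 172.4]
side dark [294 168   9   7  45] [297.7 170.8]
side dark [304 168   9  10  26] [308.1 172.2]
side dark [238 176  14  21 241] [244.5 185.9]
side dark [281 178   7  10  24] [284.2 182.2]
side dark [264 198  10  16 120] [269.  204.7]
side dark [251 251  18  18 224] [259.5 259.5]
side dark [280 257   5  20  86] [282.1 266.1]
top wood [239 213  17  24 112] [247.  224.5]
top wood [194 226  13  36 231] [199.7 243.1]
top dark [224 171   6   5  25] [226.4 173. ]
top dark [234 206   9   9  62] [238.1 209.7]
top dark [198 214  14  13 140] [204.6 220. ]
top dark [316 243  10  11  88] [320.7 247.9]
```

```bash
python3 - <<'E'
from h import *
from scipy.spatial.transform import Rotation as R
for n in("top","side"):
    im=cv2.imread(f"pics/{n}0.png");hsv=cv2.cvtColor(im,cv2.COLOR_BGR2HSV)
    w=cv2.inRange(hsv,(5,90,40),(25,255,255));N,l,s,c=cv2.connectedComponentsWithStats(w)
    i=[i for i in range(1,N) if abs(c[i,0]-(199.7 if n=="top" else 219.6))<1][0]
    ys,xs=np.nonzero(l==i);X=np.array([onz(n,(x,y),40 if n=="top" else 30)[:2] for x,y in zip(xs,ys)])
    m=X.mean(0);v=np.linalg.svd(X-m)[2][0];t=(X-m)@v
    print(n,m,v,t.min(),t.max(),np.degrees(np.arctan2(v[1],v[0])))
# head silhouettes
im=cv2.imread("pics/top0.png");print("head bbox-based",onz("top",(204.6,220.),45))
o=robot.get_obs();print(R.from_rotvec(o["tcp_rot"]).as_matrix())
E
```

```text
top [479.5 371.7] [-1.   0.2] -64.53044255349012 64.18711968779908 168.17790975552714
side [477.3 375.5] [-1.   0.2] -65.27364198656078 64.11101742502031 168.32709241795416
head bbox-based [563.  353.8  45. ]
[[ 0.4  0.9 -0. ]
 [ 0.9 -0.4 -0. ]
 [-0.   0.  -1. ]]
```

```bash
python3 -m handwheel '[29,-22,-5,0,0,2,0, 58,-44,-10,0,0,4,0, 87,-66,-20,0,0,6,0, 116,-88,-30,0,0,8.7,0, 145,-110,-40,0,0,8.7,0, 174,-132,-50,0,0,8.7,0, 203,-154,-60,0,0,8.7,0, 232,-176,-70,0,0,8.7,0, 261,-198,-80,0,0,8.7,0, 290,-220,-90,0,0,8.7,0, 290,-220,-100,0,0,8.7,0, 290,-220,-100,0,0,8.7,0]' 100
python3 - <<'E'
from h import *
cv2.imwrite("pics/s1.png",cv2.resize(robot.snapshot("side")[95:245,130:330],None,fx=4,fy=4,interpolation=cv2.INTER_CUBIC))
print(robot.get_obs())
E
```

```text
time: 1.1
ee_pos: [510.2, 362.3, 139.4]
tcp_rot: [2.442, 1.975, -0.006]
wrist_force: [-1.1, 1.2, -0.1]
finger_gap: 1.001
{'time': 1.15, 'joints': array([-0.7,  0.5,  0.1,  1.7, -0. ,  0.9,  0.7]), 'qvel': array([-0., -0., -0., -0., -0.,  0., -0.]), 'joint_torque': array([  4.3, -89.4,   5.2, -38. ,   0.2,  -0.4,   0.2]), 'ee_pos': array([509.2, 364.1, 140.5]), 'tcp_rot': array([ 2.4,  2. , -0. ]), 'wrist_force': array([-0.3,  0.5,  0.2]), 'ft_torque': array([ 0.,  0., -0.]), 'finger_gap': 1.0036000843813246}
```

View pics/s1.png

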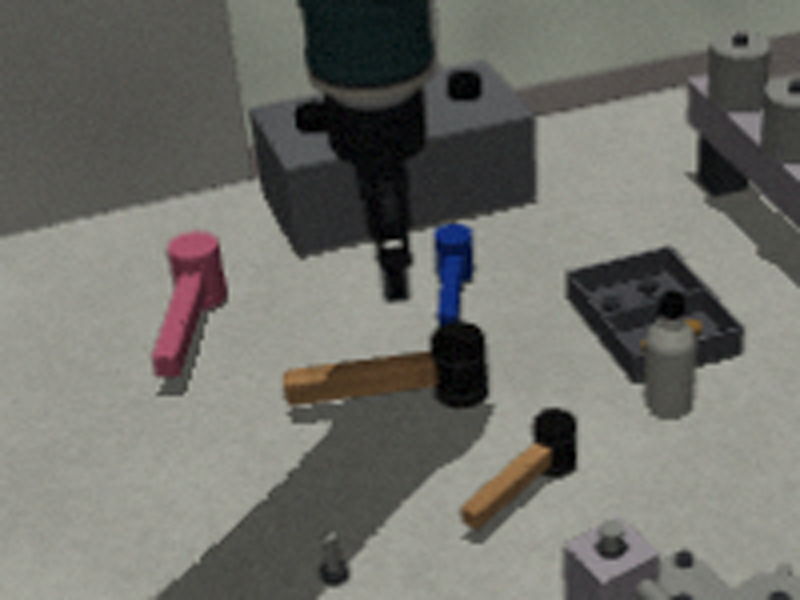

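```bash
python3 -m handwheel '[0,0,-20,0,0,0,0, 0,1,-40,0,0,0,0, 0,1,-60,0,0,0,0, 0,1,-80,0,0,0,0, 0,1,-100,0,0,0,0, 0,1,-110,0,0,0,0, 0,1,-117,0,0,0,0, 0,1,-117,0,0,0,0, 0,1,-117,0,0,0,60, 0,1,-117,0,0,0,120, 0,1,-117,0,0,0,180, 0,1,-117,0,0,0,255]' 100
python3 -m handwheel '[0,0,0,0,0,0,255,0,0,0,0,0,0,255,0,0,0,0,0,0,255,0,0,0,0,0,0,255]' 100
```

```text
time: 2.15
ee_pos: [509.5, 365.3, 24.4]
tcp_rot: [2.44, 1.978, -0.003]
wrist_force: [-0.5, -0.9, 0.7]
finger_gap: 0.446
time: 2.48
ee_pos: [509.7, 365.7, 25.1]
tcp_rot: [2.44, 1.978, -0.002]
wrist_force: [-1.7, -0.1, 7.2]
finger_gap: 0.26
```

```bash
python3 -m handwheel '[0,0,0,0,0,0,255,0,0,2,0,0,0,255,0,0,10,0,0,0,255,0,0,20,0,0,0,255,0,0,40,0,0,0,255,0,0,60,0,0,0,255,0,0,80,0,0,0,255,0,0,100,0,0,0,255,0,0,120,0,0,0,255,0,0,135,0,0,0,255,0,0,140,0,0,0,255,0,0,140,0,0,0,255]' 120
python3 - <<'E'
from h import *
im=robot.snapshot("side");cv2.imwrite("pics/s2f.png",im);cv2.imwrite("pics/s2.png",cv2.resize(im[75:245,130:330],None,fx=3.5,fy=3.5,interpolation=cv2.INTER_CUBIC))
cv2.imwrite("pics/t2f.png",robot.snapshot("top"))
o=robot.get_obs();print(o["ee_pos"],o["wrist_force"],o["ft_torque"],o["finger_gap"])
E
```

```text
time: 3.48
ee_pos: [510.2, 366.0, 166.9]
tcp_rot: [2.44, 1.978, 0.002]
wrist_force: [0.4, 0.3, -2.8]
finger_gap: 0.259
[509.4 365.4 164.5] [-0.3  0.2 -4.5] [ 0.   0.2 -0.1] 0.25982379191022403
```

View pics/s2.png

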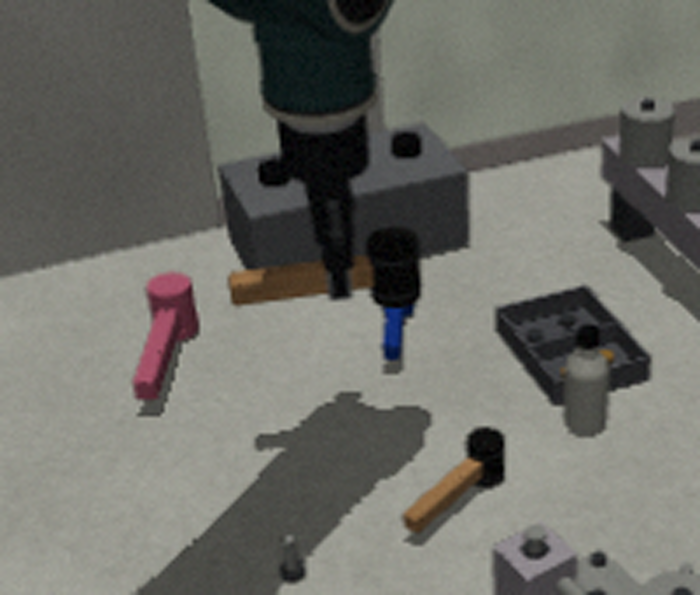

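```bash
python3 - <<'E'
from h import *
print(onz("side",(130+394.5/3.5-.5,75+247.5/3.5-.5),200))
E
python3 -m handwheel '[0,-20,0,0,0,0,255,0,-50,0,0,0,0,255,0,-80,0,0,0,0,255,0,-110,0,0,0,0,255,-2,-140,0,0,0,0,255,-3,-170,0,0,0,0,255,-4,-200,0,0,0,0,255,-5,-230,0,0,0,0,255,-6,-260,0,0,0,0,255,-6,-290,0,0,0,0,255,-6,-312,0,0,0,0,255,-6,-322,0,0,0,0,255]' 120
python3 -m handwheel '[0,0,0,0,0,0,255]' 120
python3 - <<'E'
from h import *
im=robot.snapshot("side");cv2.imwrite("pics/s3f.png",im);cv2.imwrite("pics/s3.png",cv2.resize(im[145:325,200:380],None,fx=3.3,fy=3.3,interpolation=cv2.INTER_CUBIC))
im=robot.snapshot("top");cv2.imwrite("pics/t3.png",cv2.resize(im[150:300,180:370],None,fx=4,fy=4,interpolation=cv2.INTER_CUBIC))
o=robot.get_obs();print(o["ee_pos"],o["wrist_force"],o["ft_torque"],o["finger_gap"])
E
```

```text
[560.1 346.3 200. ]
time: 4.58
ee_pos: [502.6, 40.0, 163.6]
tcp_rot: [2.443, 1.974, -0.006]
wrist_force: [0.0, -0.6, -3.2]
finger_gap: 0.259
time: 4.67
ee_pos: [502.3, 38.1, 163.0]
tcp_rot: [2.446, 1.971, -0.008]
wrist_force: [-0.2, 0.4, -3.6]
finger_gap: 0.26
[502.3  40.3 163. ] [ 0.8  0.5 -3. ] [0.1 0.1 0. ] 0.25937149914140284
```

View pics/s3.png

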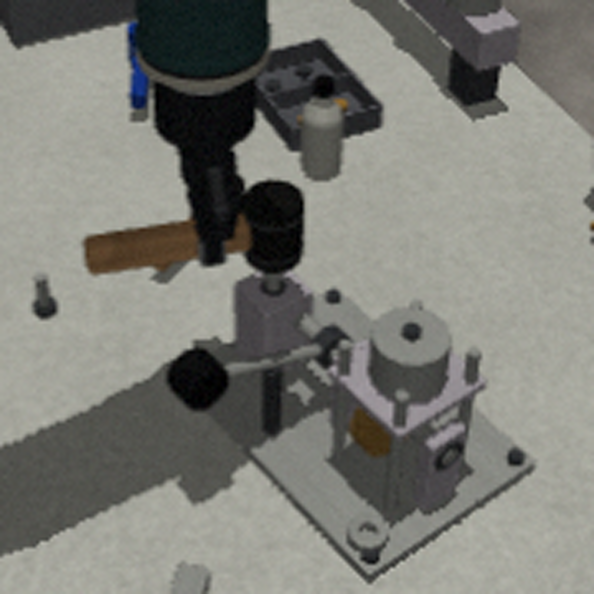

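View pics/t3.png

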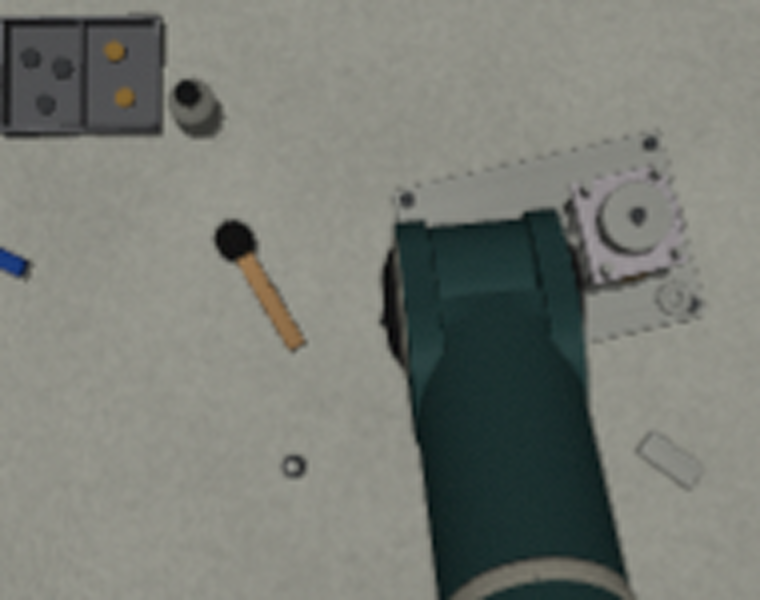

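```bash
python3 - <<'E'
from h import *
p=(200+274.5/3.3-.5,145+199/3.3-.5)
for z in(190,194,198):print(z,onz("side",p,z))
print(proj("side",[557,31.5,198]),p, proj("side",[557,31.5,138]))
print((200+271.5/3.3-.5,145+278/3.3-.5),proj("side",[557,31.5,114]))
E
```

```text
190 [558.2  35.7 190. ]
194 [556.1  31.3 194. ]
198 [554.1  27.  198. ]
[283.  203.5] (282.6818181818182, 204.8030303030303) [282.8 220.6]
(281.77272727272725, 228.74242424242425) [282.7 227.1]
```

```bash
python3 -m handwheel '[0,0,-8,0,0,0,255,0,-1,-16,0,0,0,255,0,-1,-22,0,0,0,255,0,-1,-26,0,0,0,255,0,-1,-30,0,0,0,255,0,-1,-34,0,0,0,255,0,-1,-37,0,0,0,255,0,-1,-37,0,0,0,255]' 120
python3 - <<'E'
from h import *
im=robot.snapshot("side");cv2.imwrite("pics/s4f.png",im);cv2.imwrite("pics/s4.png",cv2.resize(im[185:285,220:350],None,fx=6,fy=6,interpolation=cv2.INTER_CUBIC))
o=robot.get_obs();print(o["ee_pos"],o["wrist_force"],o["ft_torque"],o["finger_gap"])
E
```

```text
time: 5.43
ee_pos: [502.1, 39.9, 125.8]
tcp_rot: [-2.443, -1.974, 0.008]
wrist_force: [-8.9, 3.1, 11.9]
finger_gap: 0.263
[502.2  39.8 126. ] [-6.   3.   8.1] [0.8 1.1 0.1] 0.2606474003921416
```

View pics/s4.png

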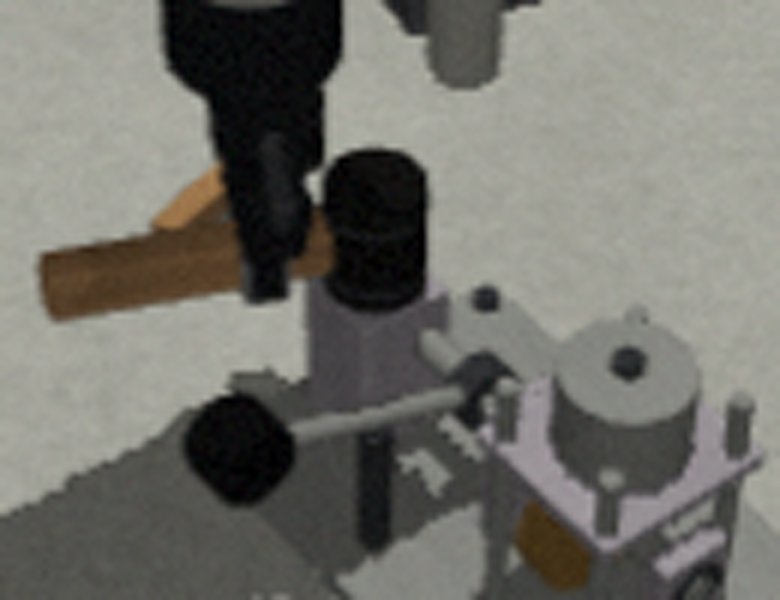

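```bash
python3 -m handwheel '[0,0,-2,0,0,0,255,0,0,-3,0,0,0,255,0,0,-4,0,0,0,255,0,0,-4,0,0,0,255]' 120
python3 - <<'E'
from h import *
o=robot.get_obs();print(o["ee_pos"],o["wrist_force"],o["ft_torque"],o["finger_gap"])
E
```

```text
time: 5.82
ee_pos: [502.1, 40.6, 123.1]
tcp_rot: [-2.442, -1.974, 0.006]
wrist_force: [-19.8, 4.4, 34.0]
finger_gap: 0.259
[502.1  40.6 123.1] [-19.8   4.4  34. ] [0.7 2.9 0.1] 0.25883085429844377
```

```bash
python3 -m handwheel '[0,0,5,0,0,0,255,0,0,15,0,0,0,255,0,0,25,0,0,0,255,0,0,40,0,0,0,255,0,0,45,0,0,0,255]' 120
python3 -m handwheel '[0,20,0,0,0,0,255,0,45,0,0,0,0,255,0,70,0,0,0,0,255,0,90,0,0,0,0,255,0,100,0,0,0,0,255,0,100,0,0,0,0,255]' 120
python3 - <<'E'
from h import *
im=robot.snapshot("side");cv2.imwrite("pics/s5f.png",im);cv2.imwrite("pics/s5.png",cv2.resize(im[155:275,200:340],None,fx=5,fy=5,interpolation=cv2.INTER_CUBIC))
o=robot.get_obs();print(o["ee_pos"],o["wrist_force"],o["ft_torque"],o["finger_gap"])
E
```

```text
time: 6.23
ee_pos: [503.0, 40.5, 170.3]
tcp_rot: [-2.443, -1.975, 0.003]
wrist_force: [0.6, 0.3, -3.0]
finger_gap: 0.258
time: 6.73
ee_pos: [502.8, 142.7, 170.2]
tcp_rot: [-2.44, -1.978, 0.002]
wrist_force: [-1.2, 0.3, -3.5]
finger_gap: 0.26
[502.9 141.  170.2] [-0.4 -0.1 -3.4] [-0.   0.2 -0. ] 0.26146570434028243
```

View pics/s5.png

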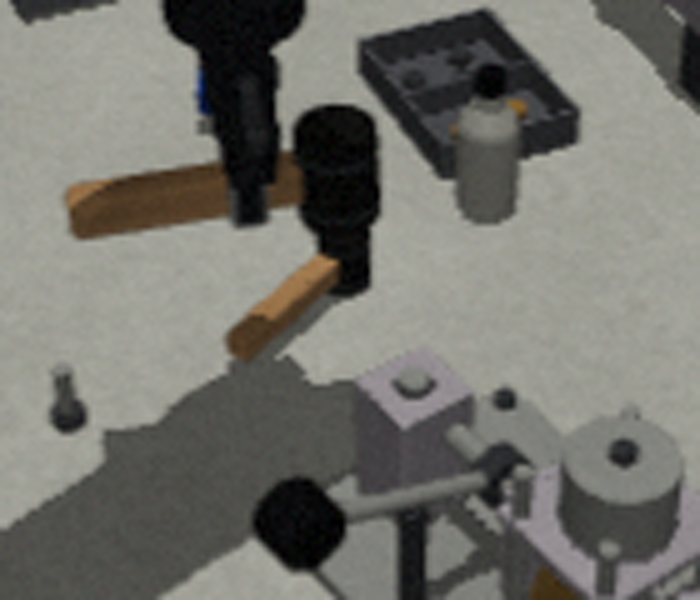

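```bash
python3 - <<'E'
from h import *
for z in (101,105,115):print(z,proj("side",[557.5,31.5,z]))
print((200+414.5/5-.5,155+377.5/5-.5))
E
python3 -m handwheel '[0,20,0,0,0,0,255,0,50,0,0,0,0,255,0,80,0,0,0,0,255,0,110,0,0,0,0,255,2,140,0,0,0,0,255,3,170,0,0,0,0,255,5,200,-10,0,0,0,255,6,215,-20,0,0,0,255,7,223,-35,0,0,0,255,7,224,-55,0,0,0,255,7,224,-75,0,0,0,255,7,224,-75,0,0,0,255]' 120
python3 - <<'E'
from h import *
im=robot.snapshot("side");cv2.imwrite("pics/s6.png",cv2.resize(im[95:245,160:320],None,fx=5,fy=4,interpolation=cv2.INTER_CUBIC))
o=robot.get_obs();print(o["ee_pos"],o["wrist_force"],o["ft_torque"],o["finger_gap"])
E
```

```text
101 [282.8 230.5]
105 [282.9 229.4]
115 [282.9 226.8]
(282.4, 230.0)
time: 7.78
ee_pos: [509.0, 362.4, 91.5]
tcp_rot: [2.442, 1.975, -0.012]
wrist_force: [-1.1, -0.4, -3.3]
finger_gap: 0.26
[509.7 362.9  93.6] [-0.3 -0.4 -3.8] [-0.   0.1  0. ] 0.2625399993930488
```

View pics/s6.png

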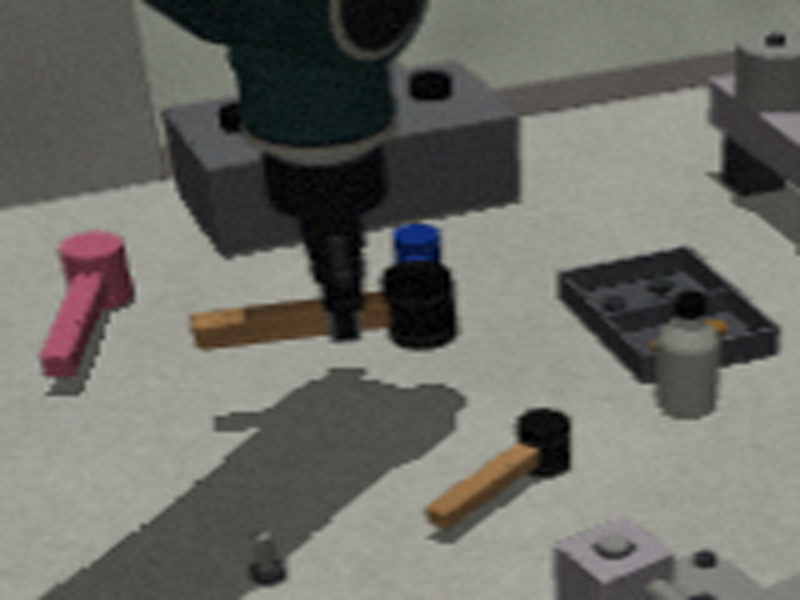

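```bash
python3 -m handwheel '[0,2,-12,0,0,0,255,0,2,-26,0,0,0,255,0,2,-40,0,0,0,255,0,2,-50,0,0,0,255,0,2,-56,0,0,0,255,0,2,-60,0,0,0,255,0,2,-63,0,0,0,255,0,2,-66,0,0,0,255,0,2,-68,0,0,0,255,0,2,-68,0,0,0,255]' 120
python3 - <<'E'
from h import *
o=robot.get_obs();print(o["ee_pos"],o["wrist_force"],o["ft_torque"],o["finger_gap"])
E
```

```text
time: 8.67
ee_pos: [509.7, 365.0, 25.5]
tcp_rot: [2.443, 1.975, -0.009]
wrist_force: [-1.0, 0.6, -2.9]
finger_gap: 0.262
[509.7 365.   25.5] [-1.   0.6 -2.9] [0.  0.2 0. ] 0.2616433007836968
```

```bash
python3 -m handwheel '[0,0,-1,0,0,0,255,0,0,-2,0,0,0,255,0,0,-3,0,0,0,255,0,0,-3,0,0,0,255]' 120
python3 - <<'E'
from h import *
im=robot.snapshot("side");cv2.imwrite("pics/s7.png",cv2.resize(im[145:245,160:320],None,fx=5,fy=5,interpolation=cv2.INTER_CUBIC))
o=robot.get_obs();print(o["ee_pos"],o["wrist_force"],o["ft_torque"],o["finger_gap"])
E
```

```text
time: 9.0
ee_pos: [509.8, 365.2, 23.7]
tcp_rot: [2.443, 1.975, -0.008]
wrist_force: [-6.9, -3.0, 15.3]
finger_gap: 0.259
[509.8 365.2  23.7] [-7.7 -3.8 14.7] [-0.9  1.3 -0.2] 0.2563200481759752
```

View pics/s7.png

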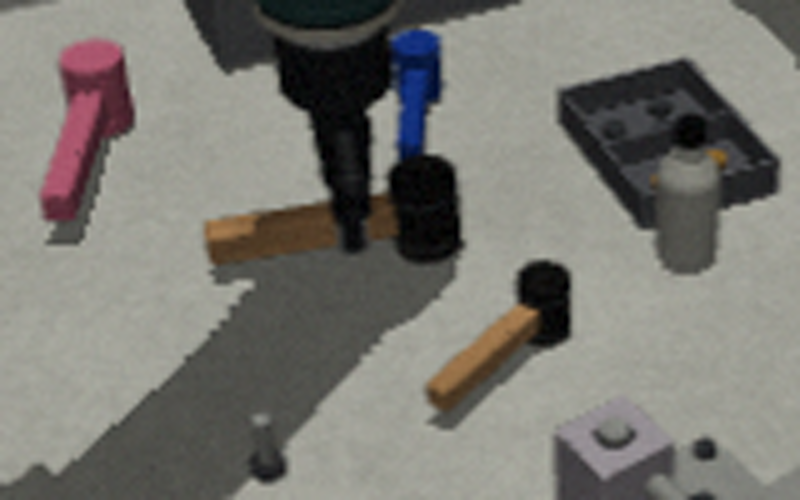

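```bash
python3 -m handwheel '[0,0,1.5,0,0,0,255,0,0,1.5,0,0,0,255,0,0,1.5,0,0,0,150,0,0,1.5,0,0,0,100,0,0,1.5,0,0,0,50,0,0,1.5,0,0,0,0,0,0,1.5,0,0,0,0,0,0,1.5,0,0,0,0,0,0,1.5,0,0,0,0,0,0,1.5,0,0,0,0]' 20
python3 -m handwheel '[0,0,10,0,0,0,0,0,0,30,0,0,0,0,0,0,50,0,0,0,0,0,0,80,0,0,0,0,0,0,120,0,0,0,0,0,0,160,0,0,0,0,0,0,180,0,0,0,0,0,0,180,0,0,0,0]' 20
python3 - <<'E'
from h import *
im=robot.snapshot("side");cv2.imwrite("pics/s8.png",cv2.resize(im[95:245,160:320],None,fx=5,fy=4,interpolation=cv2.INTER_CUBIC))
o=robot.get_obs();print(o["ee_pos"],o["tcp_rot"],o["wrist_force"],o["finger_gap"])
E
```

```text
time: 9.88
ee_pos: [509.8, 365.2, 25.2]
tcp_rot: [2.443, 1.975, -0.008]
wrist_force: [-0.1, -0.1, -0.7]
finger_gap: 0.999
time: 10.55
ee_pos: [511.5, 366.4, 211.5]
tcp_rot: [2.443, 1.975, 0.005]
wrist_force: [0.4, 0.7, 0.3]
finger_gap: 1.002
[510.7 365.8 208.7] [ 2.4  2.  -0. ] [ 0.5  0.  -0.7] 1.00280481019679
```

View pics/s8.png

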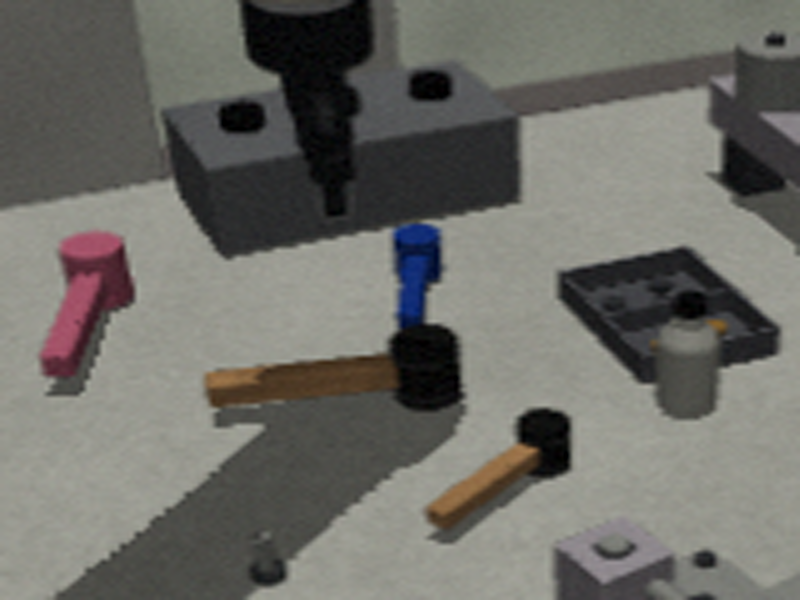

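```bash
python3 -m handwheel '[-5,-20,0,0,0,3,0,-10,-55,0,0,0,6,0,-15,-90,0,0,0,9,0,-20,-125,0,0,0,12,0,-25,-160,0,0,0,15,0,-30,-195,0,0,0,18,0,-35,-230,0,0,0,21,0,-40,-265,0,0,0,24.5,0,-45,-300,0,0,0,24.5,0,-50,-335,0,0,0,24.5,0,-55,-370,0,0,0,24.5,0,-57,-400,0,0,0,24.5,0]' 30
python3 -m handwheel '[0,-10,0,0,0,0,0,0,-21,0,0,0,0,0,0,-21,0,0,0,0,0,0,-21,0,0,0,0,0]' 30
python3 - <<'E'
from h import *
im=robot.snapshot("side");cv2.imwrite("pics/s9.png",cv2.resize(im[165:325,200:380],None,fx=4,fy=3.75,interpolation=cv2.INTER_CUBIC))
o=robot.get_obs();print(o["ee_pos"],o["tcp_rot"],o["wrist_force"],o["finger_gap"])
print(np.degrees(2*np.arctan2(o["tcp_rot"][1],o["tcp_rot"][0])),np.array([453.5,-58,110])-o["ee_pos"])
E
```

```text
time: 11.6
ee_pos: [452.3, -36.4, 208.5]
tcp_rot: [-1.969, -2.447, 0.001]
wrist_force: [0.7, -0.6, 0.7]
finger_gap: 0.999
time: 11.93
ee_pos: [451.9, -57.4, 208.2]
tcp_rot: [-1.97, -2.446, 0.001]
wrist_force: [-0.2, -0.2, 0.5]
finger_gap: 0.999
[452.1 -56.8 208.3] [-2.  -2.4  0. ] [-0.4 -0.1 -0.3] 1.0011373852169239
-257.6323342705679 [  1.4  -1.2 -98.3]
```

View pics/s9.png

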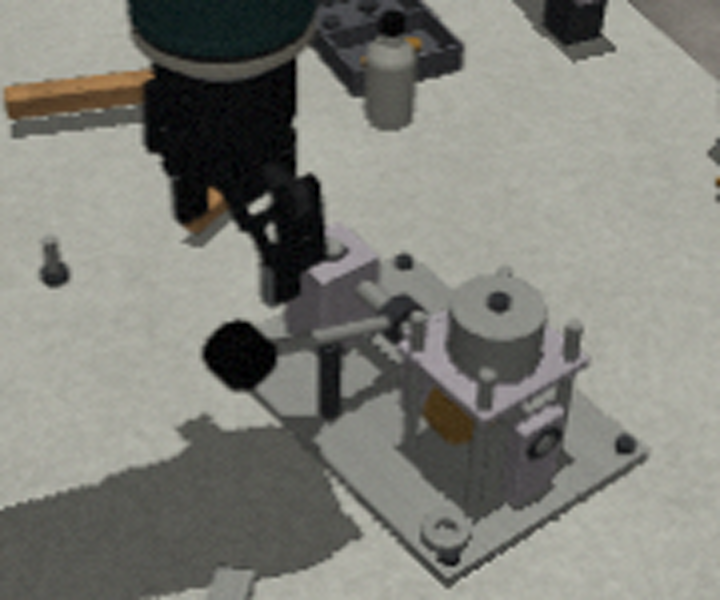

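```bash
python3 -m handwheel '[1,-1,-20,0,0,0,0,1,-1,-40,0,0,0,0,1,-1,-60,0,0,0,0,1,-1,-80,0,0,0,0,1,-1,-92,0,0,0,0,1,-1,-98,0,0,0,0,1,-1,-98,0,0,0,0,1,-1,-98,0,0,0,80,1,-1,-98,0,0,0,130,1,-1,-98,0,0,0,180,1,-1,-98,0,0,0,255,1,-1,-98,0,0,0,255]' 40
python3 -m handwheel '[0,0,0,0,0,0,255,0,0,0,0,0,0,255,0,0,0,0,0,0,255]' 40
python3 - <<'E'
from h import *
im=robot.snapshot("side");cv2.imwrite("pics/s10.png",cv2.resize(im[165:325,200:380],None,fx=4,fy=3.75,interpolation=cv2.INTER_CUBIC))
o=robot.get_obs();print(o["ee_pos"],o["tcp_rot"],o["wrist_force"],o["finger_gap"])
# arc waypoints relative
c,s=np.cos(np.radians(12.4)),np.sin(np.radians(12.4))
for a in np.linspace(0,1.22,13):
    th=a-1.22;dx=140*(np.sin(th)-np.sin(-1.22));dz=140*(np.cos(th)-np.cos(1.22));print(round(a,2),np.array([c*dx,s*dx,dz]))
E
```

```text
time: 12.98
ee_pos: [453.0, -56.0, 111.0]
tcp_rot: [-1.966, -2.447, -0.001]
wrist_force: [-12.8, 9.1, 33.1]
finger_gap: 0.348
time: 13.23
ee_pos: [453.0, -55.9, 111.2]
tcp_rot: [-1.966, -2.447, -0.002]
wrist_force: [-3.3, 3.6, 7.0]
finger_gap: 0.346
[453.  -55.9 111.2] [-2.  -2.4 -0. ] [-4.3  2.5  8.2] 0.34878192701405114
0.0 [0. 0. 0.]
0.1 [ 5.4  1.2 13.1]
0.2 [12.1  2.7 25.6]
0.3 [20.   4.4 37.3]
0.41 [29.1  6.4 48.1]
0.51 [39.1  8.6 57.9]
0.61 [50.1 11.  66.6]
0.71 [61.9 13.6 74.2]
0.81 [74.3 16.3 80.5]
0.92 [87.3 19.2 85.4]
1.02 [100.8  22.2  89. ]
1.12 [114.5  25.2  91.2]
1.22 [128.4  28.2  91.9]
```

View pics/s10.png

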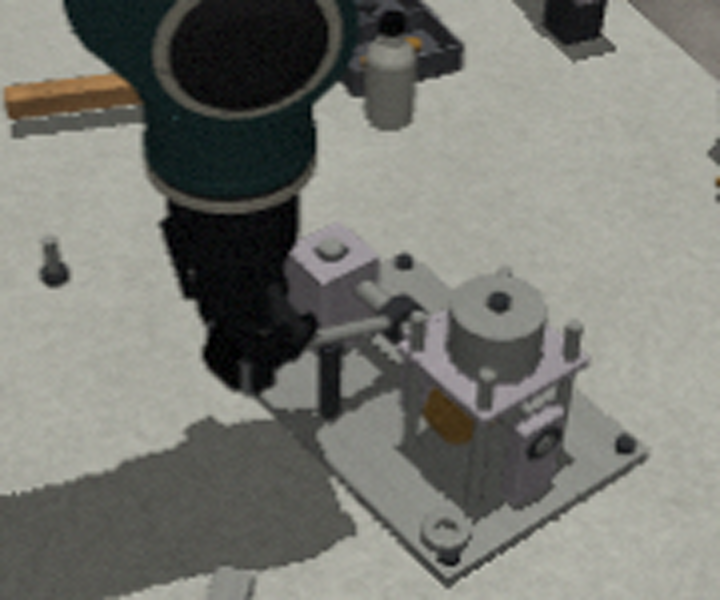

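```bash
python3 -m handwheel '[2.5,0.5,6.5,0,0,0,255,5.4,1.2,13,0,0,0,255,8.5,1.9,19.5,0,0,0,255,12,2.7,25.6,0,0,0,255,16,3.5,31.5,0,0,0,255,20,4.4,37.3,0,0,0,255,24.5,5.4,42.8,0,0,0,255,29,6.4,48,0,0,0,255,34,7.5,53,0,0,0,255,39,8.6,58,0,0,0,255,39,8.6,58,0,0,0,255]' 40
python3 - <<'E'
from h import *
im=robot.snapshot("side");cv2.imwrite("pics/s11.png",cv2.resize(im[165:325,200:380],None,fx=4,fy=3.75,interpolation=cv2.INTER_CUBIC))
o=robot.get_obs();print(o["ee_pos"],o["tcp_rot"],o["wrist_force"],o["finger_gap"])
E
```

```text
time: 14.2
ee_pos: [493.1, -47.0, 170.1]
tcp_rot: [-1.966, -2.448, -0.003]
wrist_force: [-2.3, 2.2, -0.7]
finger_gap: 0.346
[492.7 -47.2 169.8] [-2.  -2.4 -0. ] [-1.3  2.3  1.1] 0.34578885610777693
```

View pics/s11.png

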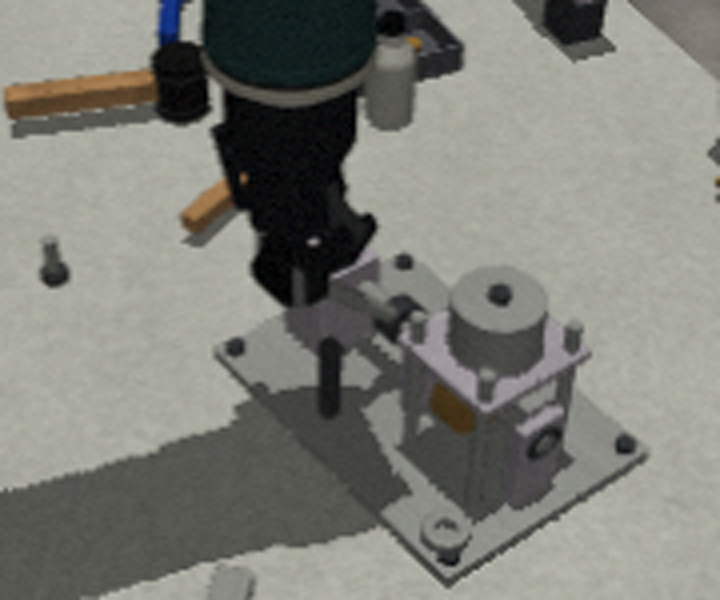

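```bash
python3 -m handwheel '[5.5,1.2,4.5,0,0,0,255,11,2.4,8.7,0,0,0,255,16.8,3.7,12.7,0,0,0,255,22.8,5,16.3,0,0,0,255,29,6.3,19.6,0,0,0,255,35.2,7.7,22.6,0,0,0,255,41.6,9.2,25.2,0,0,0,255,48.2,10.6,27.5,0,0,0,255,55,12.1,29.5,0,0,0,255,61.7,13.6,31.1,0,0,0,255,68.5,15,32.3,0,0,0,255,75.4,16.6,33.3,0,0,0,255]' 40
python3 -m handwheel '[7,1.5,0.5,0,0,0,255,13,3,0.6,0,0,0,255,13,3,0.6,0,0,0,255,13,3,0.6,0,0,0,255,13,3,0.6,0,0,0,255,13,3,0.6,0,0,0,255]' 40
python3 - <<'E'
from h import *
im=robot.snapshot("side");cv2.imwrite("pics/s12f.png",im);cv2.imwrite("pics/s12.png",cv2.resize(im[145:305,200:380],None,fx=4,fy=3.75,interpolation=cv2.INTER_CUBIC))
im=robot.snapshot("top");cv2.imwrite("pics/t12.png",im)
o=robot.get_obs();print(o["ee_pos"],o["tcp_rot"],o["wrist_force"],o["finger_gap"],o["qvel"])
d=o["ee_pos"]-np.array([453,-55.9,111.2]);print(d)
c,s=np.cos(np.radians(12.4)),np.sin(np.radians(12.4))
x=c*d[0]+s*d[1]-131.6; z=d[2]+47.9; print("lever ang",1.22-np.arctan2(-x,z),np.hypot(x,z))
# absolute
e=o["ee_pos"]-np.array([594.8,-88.5,0])
x=c*e[0]+s*e[1]; print("abs local x,y",x,-s*e[0]+c*e[1], "angle if centred", 1.22+x/140)
E
```

```text
time: 15.25
ee_pos: [568.6, -30.4, 203.3]
tcp_rot: [-1.966, -2.447, -0.002]
wrist_force: [-6.4, 1.7, -8.3]
finger_gap: 0.349
time: 15.75
ee_pos: [581.9, -27.4, 204.1]
tcp_rot: [-1.967, -2.448, -0.004]
wrist_force: [1.8, 0.8, -7.7]
finger_gap: 0.345
[581.9 -27.4 204.1] [-2.  -2.4 -0. ] [ 2.7  1.8 -8. ] 0.3453720372021884 [ 0.  0. -0. -0.  0.  0. -0.]
[128.9  28.5  92.9]
lever ang 1.2226804643322464 140.82473100784665
abs local x,y 0.4857178144060619 62.48751140263252 angle if centred 1.2234694129600432
```

View pics/s12.png

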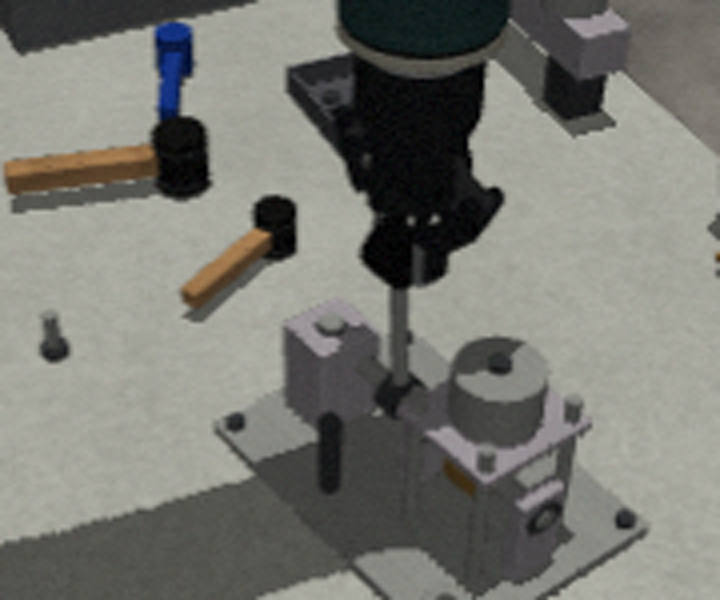

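View pics/t12.png

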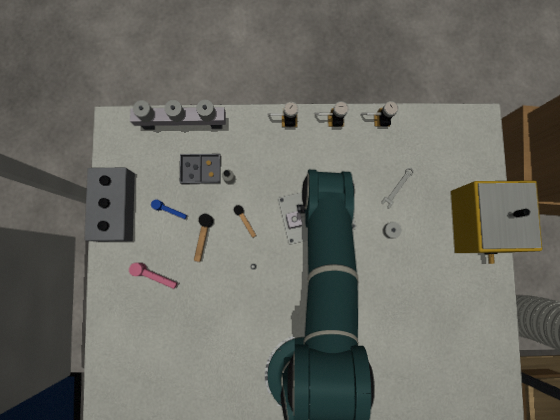

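```bash
python3 - <<'E'
from h import *
c,s=np.cos(np.radians(12.4)),np.sin(np.radians(12.4))
L=lambda x,y,z:np.array([594.8+c*x-s*y,-88.5+s*x+c*y,z])
for x in(-24,0,24):print(x,proj("side",L(0,60,70)),proj("side",L(x*.75,60,175)))
print("rod px",(200+398.5/4-.5,145+395/3.75-.5),(200+398.5/4-.5,145+295/3.75-.5))
a=cv2.cvtColor(cv2.imread("pics/side0.png"),6)[225:275,300:350];b=cv2.cvtColor(cv2.imread("pics/s12f.png"),6)[225:275,300:350]
cv2.imwrite("pics/cmp.png",cv2.resize(np.hstack([a,b]),None,fx=8,fy=8,interpolation=cv2.INTER_CUBIC))
for z in(165,177):print(proj("side",L(0,-30,z)))
E
```

```text
-24 [300.3 250.3] [296.4 224.7]
0 [300.3 250.3] [301.9 221.9]
24 [300.3 250.3] [307.3 219. ]
rod px (299.125, 249.83333333333331) (299.125, 223.16666666666669)
[325.2 244.9]
[325.6 241.4]
```

View pics/cmp.png

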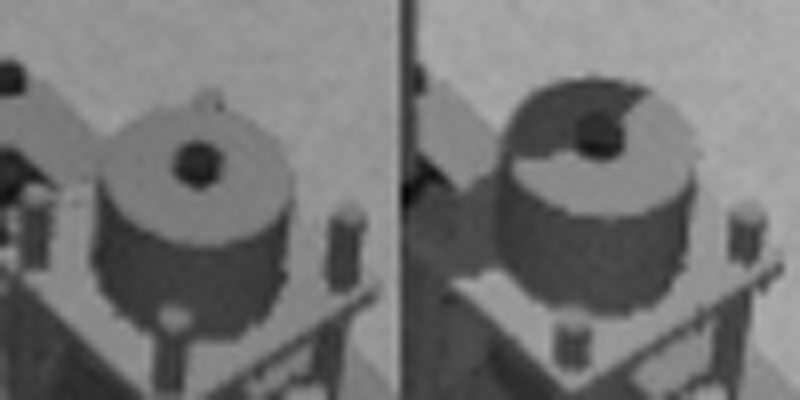

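```bash
python3 - <<'E'
from h import *
g=cv2.cvtColor(cv2.imread("pics/s12f.png"),6)
print(g[222:250:2,291:308])
E
```

```text
[[160 163 160 163 160 162 107  58  53  48  70 144 163 161 163 162 161]
 [166 164 167 170 166 164 111  68  72  71  77 139 161 160 165 162 160]
 [166 162 167 166 159 158 106  67  71  70  78 136 160 163 166 167 163]
 [164 166 162 161 161 162 108  65  68  68  81 142 165 165 161 163 164]
 [149 156 164 167 167 164 118  72  73  69  79 145 166 162 162 160 156]
 [ 76 122 147 160 164 166 118  72  68  70  80 135 160 163 165 159 159]
 [ 75  84  79 103 148 139  95  69  70  73  60  54 118 155 164 161 160]
 [ 73  76  76  88 125 135 100  68  71  71  61  65 110 133 137 142 156]
 [ 74  74  72  83 128 139  98  71  69  73  75 122 132 135 133 131 135]
 [ 69  64  52  98 130 137 111  77  66  70  68 116 137 136 133 132 136]
 [ 72  69  65  63  81 116 106  71  66  72  67 115 135 138 136 132 133]
 [ 67  71  72  69  70  60  48  63  68  69  70  65 109 132 139 132 134]
 [ 70  69  68  67  53  33  31  57  67  68  63  42  24  36 104 132 134]
 [ 78  74  64  43  27  27  29  27  26  26  22  28  58  68  58  69 115]]
```

```bash
python3 -m handwheel '[0,0,0,0,0,0,255,0,0,0,0,0,0,255,0,0,0,0,0,0,255,0,0,0,0,0,0,255]' 40
python3 - <<'E'
from h import *
o=robot.get_obs();print(o["ee_pos"],o["wrist_force"],o["finger_gap"],abs(o["qvel"]).max())
print(robot.close_job())
E
```

```text
time: 16.18
ee_pos: [581.9, -27.4, 204.1]
tcp_rot: [-1.967, -2.448, -0.004]
wrist_force: [1.0, 0.7, -9.4]
finger_gap: 0.344
[581.9 -27.4 204.1] [ 1.   0.7 -9.4] 0.3444440463226255 0.0018620997046395887
the job is handed in; nothing more can be done
None
```

I handed the job in at 16.2 s with all three steps done as far as my checks show; closing reported no verdict.

- **Pin:** I pressed it down with the head of the larger wooden mallet until the force rose to about 34 N. In the picture afterwards its head sits at row 230.0, where 230.5 means fully down.
- **Mallet:** I set it back on the table where it had stood, let it go and backed off. It still stands there in the final picture.
- **Lever:** I gripped the knob between its flat ends at 40 N, swung it up and am still holding it there, with the arm still. The roller rose about 3.5 px, or roughly 12 mm.

Two checks disagree slightly on the final lever angle. The tool position gives 1.22 rad, but the slope of the rod in the side picture suggests about 1.17. Both are well inside the limit of 0.17 rad from upright, so I left it.

In the final pictures the other loose things look where they were, though I only compared them by eye, and the arm hides part of the top view.

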